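Pump up the lens edger's lubricator until its pressure pin is out

TASK

Charge the lens edger's lubrication line with the fingertips: first push the small vent lever round until it is fully closed, then pump the spring plunger with full strokes until the steel indicator pin stands fully out, and stop pumping there, before the relief valve lifts. Leave the vent closed and the plunger up, keep off the pin and the relief cap, and leave the other things on the counter where they are.

Things in the scene. Friction and masses are not known exactly. Their poses are not given: they have to be found in the camera images.
- pump: fixed lubricator and lens edger, one unit; origin on the counter under the plunger's axis, x away from the robot at yaw 0, y left. Along y at x = 0, in mm: oil reservoir (y -78, 80 wide, 148 high), pump barrel (y 0, 123 high), low manifold (y 28 to 144, 58 high) with indicator (y 62) and relief valve (y 108), vent valve (y 164). A pipe under 45 high runs round the vent valve.
- edger_side (a point): on the left side of the edger, 100 mm above the counter: the cream grinder with a water tank that is part of the same unit, right of the lubricator, 268 mm high; in the pump's frame it fills x -65 to 235 mm and y -500 to -180 mm.
- plunger (a joint): downward travel of the plunger in m: 0 = up at rest, 0.028 = at its bottom stop. A spring returns it: 8 N to start moving, about 14 to 18 N at the bottom. Only a full stroke counts (0.025 or more down, then back up to within 0.002 of the top); short strokes move nothing on.
- plunger_top (a point): centre of the top of the plunger's black mushroom knob, 42 mm across, slightly domed; 205 mm above the counter when the plunger is up. The knob is the highest part of the lubricator.
- vent (a joint): angle of the vent lever in rad: 0 = closed, against its stop, the lever across the valve pointing along the pump's +x; positive = open, turned counter-clockwise seen from above (1.5 points along the pump's +y). It starts at 1.0 to 1.5, turns stiffly (0.1 N m) and stays where it is left. While it is open, pumping builds no pressure.
- vent_stem (a point): on the vent lever's vertical pivot axis, at mid-height of the lever's grip, 94 mm above the counter, 164 mm left of the plunger's axis (pump +y).
- vent_grip (a point): middle of the black grip of the vent lever, 63 mm from the pivot axis; the grip is 50 mm long, 15 mm wide and 14 mm high, its centre 94 mm above the counter, its underside 87 mm.
- pin (a joint): how far the indicator pin is out, in m: 0 = in, 0.018 = fully out. It stays in for the first strokes, comes about half-way out with the next to last and fully out with the last needed stroke, and stays out. It takes 3 to 6 full strokes, depending on the pressure already in the line, which is not shown otherwise.
- pin_tip (a point): centre of the top of the indicator pin: a bare steel pin 13 mm across that rises out of a hexagonal brass body 26 mm wide whose top is 92 mm above the counter; the tip stands 3 mm proud of the body when in and 21 mm when fully out. 62 mm left of the plunger's axis.
- indicator: the indicator pin itself, not to be touched; origin on its axis, level with the top of its brass body when in.
- relief (a joint): lift of the relief valve's cap in m: 0 = shut, up to 0.004 when lifted. One stroke more than needed leaves it shut; a second one lifts it.
- relief_top (a point): centre of the top of the relief valve's dark steel cap, 13 mm across, 76 mm above the counter, 108 mm left of the plunger's axis, on a brass hexagon.
- relief_cap: the relief valve's cap, not to be touched; origin 6 mm below its top.
- dispenser: bystander: loose white push-top alcohol dispenser bottle, 72 mm across, 128 mm high; origin at its base
- pliers: bystander: loose steel optical pliers lying flat, 150 x 50 mm, 12 mm high; origin in the middle on the counter, x along them
- screwdriver: bystander: loose small screwdriver lying flat, 150 mm long, about 20 mm high; origin on the counter, x along it
- lens: bystander: loose clear round lens lying flat, 68 mm across, 8.5 mm high; origin at its underside
- tray: bystander: loose blue job tray with spectacle frames, 130 x 210 mm, 45 mm high; origin under its centre
- lens_clock: bystander: loose steel lens clock (dial gauge) lying flat, 54 mm across, 16 mm high; origin under the dial
- brush_cup: bystander: loose white cup, 64 mm across and 70 mm high, with brushes standing out to about 130 mm; origin at its base

How it is judged:
On the way, in this order (a step that is already met when the one before it is completed fails the run):
1. the vent lever is pushed fully closed (value of joint vent below 0.1 rad), for 0.2 s.
2. the plunger is pumped until the indicator pin is fully out (value of joint pin above 0.0165 m and value of joint vent below 0.1 rad), for 0.2 s.
At the end, for the whole second after the job is handed in: The indicator pin is at least 16.5 mm out (of 18), the vent lever within 0.10 rad of closed, the plunger back up within 3 mm of its top, and the relief cap less than 1.5 mm lifted (all of step 2 and value of joint plunger below 0.003 m and value of joint relief below 0.0015 m); the robot touches nothing.
It fails at once if pumped on until the relief valve lifts (1.5 mm) (value of joint relief above 0.0015 m).
It fails at once if the robot touches the indicator pin or the relief cap (contact force between any of the fingers, the arm and indicator above 1 N or contact force between any of the fingers, the arm and relief_cap above 1 N).
It fails at once if a bystander is moved more than 25 mm, lifted or tipped over (distance of any of dispenser, pliers, screwdriver, lens, tray, lens_clock, brush_cup from where it was at the start of the episode above 0.025 m or angle between any of dispenser, brush_cup, tray, lens's own z axis and vertical above 0.5 rad).
It also fails if it takes over 51 s, if anything falls off the work surface, if the arm or the gripper's body presses on something with over 40 N, if the wrist force passes 120 N, or if a joint passes its speed limit or range.

ROBOT

A 6-joint arm with a two-finger parallel gripper is mounted at the origin on the work surface. World frame = base frame: x ahead of the robot, y to its left, z up, the work surface at z = 0. Lengths are in m, angles in rad, forces in N, time in s.
With the tool pointing down it reaches from about 0.375 to 0.9 m from the base axis. Payload 3.1 kg.
Tool frame: the origin (TCP) lies midway between the tips of the shut fingers; the grasp point (between the pads) lies 19 mm behind it; z points along the fingers, y is the line along which they close (so a half turn about z gives the same grasp; the last joint's range is limited). The gripper opens to 85 mm and grips with 20 to 120 N. Pads are 22 mm wide; open, the fingers measure 114 mm over their backs; the gripper's body (76 mm by 85 mm) begins 54 mm behind the grasp point. The pads swing forward as they close: fully open they stand 13 mm farther back than shut.
Start: joints at [1.073, 0.527, 1.433, -0, 1.181, -0.178], TCP at [0.196, 0.593, 0.192] pointing down, gripper open.
Joint ranges: [-3.08, 3.08], [-0.75, 2.2], [0.22, 2.44], [-1.43, 4.57], [0, 2.65], [-2.85, 2.85]. Speed limits (rad/s): [2.79, 2.79, 3.14, 3.14, 3.14, 3.14].

INTERFACE

Orientations are given as a unit quaternion [x, y, z, w].
In Python, from station import manip gives the robot as it stands. The module is installed in compiled form; this text tells all that it offers.
- The arm moves only by the tool apply_moves, never from a script. Its arguments are lists of equal length, an entry for each row: "claw": the gripper's target within -1 to 1 (fully open at 1, half-way at 0, shut at -1); "travel": the shift along the tool's x, y, z scaled (see below), a list of three; "turn": the turn, a rotation vector about the tool's x, y, z scaled (see below), a list of three. In form: {"claw": [claw, ...], "travel": [[dx, dy, dz], ...], "turn": [[rx, ry, rz], ...]}. A call has 1 to 5 rows; each row is the pose to reach, as a shift and turn from the pose commanded when the call began, along the tool's axes at that moment, turning the shorter way round; what a row does not reach only later rows make up. The controller multiplies each number of a shift by 800 mm and each number of a turn by 180 degrees. A row lasts 1/12 s, in which the tool goes at most 41.7 mm and 7.16 degrees, less where a joint would pass 70% of its speed; a pose out of reach is approached as far as the arm can. A call with a number of a shift or a turn outside -1 to 1 is refused whole. A call with a gripper value outside its range is refused whole. The fingers move at their own pace and stop on an object; "newtons" is the grip in N (left out, the last holds). Time passes only in rows, so rows that repeat a pose let the fingers close. It gives the time, the measured TCP pose, the force, the opening and the grip force at its end, in the units of the state.
- manip.sense(): the state, without advancing time (a new reading comes with each control period).
- manip.snapshot(name): name is "side" or "top"; returns a dict with "pixels" (400x640x3 uint8, red, green, blue), "depth" (400x640 float32, m along the optical axis (not along the pixel's ray), 0 where there is no reading), "intrinsics" (3x3 intrinsics, pixels), "R" (3x3) and "t" (3): a world point X has camera coordinates R X + t. Camera axes: x right, y down, z forward; pixel columns grow to the right and rows downward; lengths in m; the calibration is good to about 2 mm. A picture is of the moment at which its call begins.
- manip.sign_off(): hands the job in; it is judged then, once.
The state is a dict: "t": time; "q": joint angles; "qd": joint speeds; "tau": joint torques, N m; "tcp_pos": TCP position; "tool_rot": TCP orientation; "force": force on the tool from outside, world axes, zero at the start; "ft_torque": the same for the moment, N m; "finger_gap": opening from 0.0 (shut) to 1.0 (fully open); "gripper_force": force on a finger pad.
Only numpy, scipy, OpenCV 4.12 (cv2) and the standard library are available. Lean on these libraries where they do the work, as an engineer would, in place of code of your own. Each camera call takes 0.05 s, during which the arm holds its last target. There are 200 camera calls.

## Working session

There is one attempt and no reset: what is moved stays moved. The work goes in short steps, Python scripts to look and compute and a tool call to move; the robot and the scene stay as the last step left them, time stands still between calls to the robot, and variables do not carry over. Pictures are saved under pics/ and viewed, at most 10 in all, crops included, and the job is handed in when it is done.

Besides the shell and the picture viewer there is one more tool, called after "Emit:" as a command line: name --argument value ..., lists and objects as JSON in quotes. apply_moves: Moves the arm, as the interface text tells. Shifts and turns lie within -1 to 1; 1 stands for 800 mm of shift or 180 degrees of turn. Its arguments: {"type":"object","properties":{"claw":{"type":"array","items":{"type":"number"}},"travel":{"type":"array","items":{"type":"array","items":{"type":"number"}}},"turn":{"type":"array","items":{"type":"array","items":{"type":"number"}}},"newtons":{"type":"number"}},"required":["claw","travel","turn"]}

```bash
mkdir -p pics; cat > h.py <<'E'
import numpy as np, cv2
from station import manip
def snap(n):
    return manip.snapshot(n)
def save(s,f): cv2.imwrite('pics/'+f,s['pixels'][...,::-1])
def cloud(s):
    K=np.array(s['intrinsics']);d=s['depth'];v,u=np.mgrid[:d.shape[0],:d.shape[1]]
    P=np.stack([(u-K[0,2])/K[0,0]*d,(v-K[1,2])/K[1,1]*d,d],-1)
    W=(P-np.array(s['t']))@np.array(s['R']); W[d==0]=np.nan
    return W
E
python3 - <<'E'
from h import *
for n in('side','top'):
    s=snap(n);save(s,n+'0.png');R=np.array(s['R']);print(n,-R.T@s['t'],R[2],s['intrinsics'][0])
    np.save(n+'W.npy',cloud(s))
print(manip.sense())
E
```

```text
side [ 0.44756054 -0.62132791  0.96225751] [ 0.09547491  0.65610873 -0.74860261] [376.48283543   0.         325.42413444]
top [0.34241675 0.10197551 1.20673491] [ 0.18083741 -0.01215091 -0.98343794] [430.75726123   0.         313.76398628]
{'t': 0.1, 'q': array([ 1.07248703e+00,  5.28372636e-01,  1.43376856e+00,  1.02709779e-05,
        1.18139864e+00, -1.78506306e-01]), 'qd': array([-0.00137218, -0.00188367, -0.00513272, -0.00053056, -0.00065265,
        0.00097927]), 'tau': array([ 1.21480332e-05, -4.43303490e+01, -1.78586465e+01, -2.17221700e-04,
        3.87766137e-03, -1.96714205e-05]), 'tcp_pos': array([0.19611302, 0.59268236, 0.19093368]), 'tool_rot': array([ 1.59222815e-01,  9.87242193e-01, -9.16797232e-04, -3.27698217e-04]), 'force': array([-0.10419559, -0.67928669, -0.78268922]), 'ft_torque': array([-0.05944702,  0.00053594,  0.0587303 ]), 'gripper_force': 0.0, 'finger_gap': 1.00374155027324}
```

View pics/side0.png

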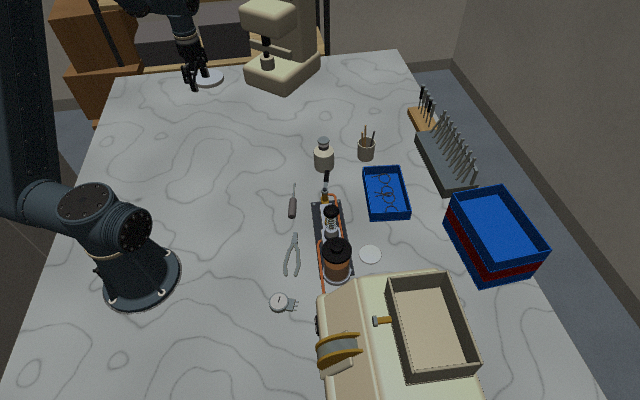

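View pics/top0.png

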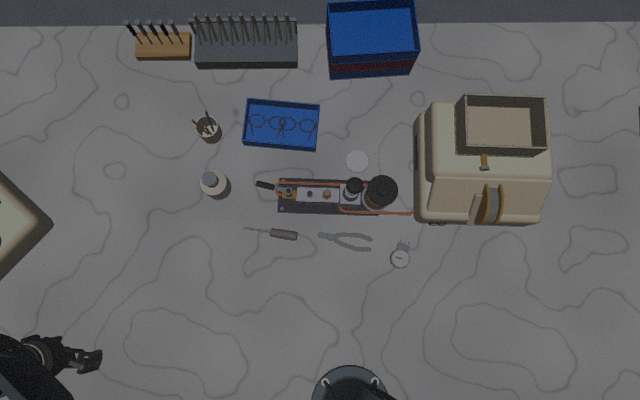

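The side view shows the knob at about (331,212), the lever grip at about (326,177) and the reservoir at (337,250). In the top view the knob is at (354,186), the reservoir at (380,192), the vent valve at (288,190) with its grip at (265,185), and the dispenser at (213,183).

```bash
python3 - <<'E'
from h import *
s=snap('top');W=cloud(s);g=s['pixels'].max(2)
def pt(name,u0,u1,v0,v1,z0,z1,dark=None):
    w=W[v0:v1,u0:u1];m=(w[...,2]>z0)&(w[...,2]<z1)
    if dark: m&=g[v0:v1,u0:u1]<dark
    p=w[m];v,u=np.nonzero(m)
    print(name,len(p),p.mean(0).round(4),p.min(0).round(3),p.max(0).round(3),(u.mean()+u0).round(1),(v.mean()+v0).round(1))
pt('knob',335,372,170,205,.19,.22)
pt('reserv',355,405,165,220,.13,.16)
pt('grip',250,282,175,200,.085,.11,70)
pt('valve',275,300,175,205,.06,.11)
pt('disp',195,235,160,205,.1,.15)
pt('edger',410,560,90,230,.24,.28)
pt('manif',275,345,175,215,.05,.065)
# knob, grip rays onto plane
K=np.array(s['intrinsics']);R=np.array(s['R']);c=-R.T@s['t']
def ray(u,v,z):
    d=R.T@np.linalg.inv(K)@[u,v,1];return (c+d*(z-c[2])/d[2]).round(4)
print(ray(354,185.5,.205),ray(265,185,.101))
im=s['pixels'][160:225,240:420];cv2.imwrite('pics/c1.png',cv2.resize(im,None,fx=4.4,fy=4.4,interpolation=cv2.INTER_CUBIC)[...,::-1])
s=snap('side');im=s['pixels'][150:290,270:420];cv2.imwrite('pics/c2.png',cv2.resize(im,None,fx=4.2,fy=4.2,interpolation=cv2.INTER_CUBIC)[...,::-1])
E
```

```text
knob 232 [ 0.5476 -0.0065  0.2015] [ 0.528 -0.027  0.192] [0.57  0.012 0.209] 353.9 185.3
reserv 588 [ 0.5487 -0.0842  0.1359] [ 0.51  -0.124  0.13 ] [ 0.588 -0.015  0.151] 381.9 189.8
grip 105 [0.5724 0.2156 0.0992] [0.557 0.18  0.092] [0.584 0.24  0.104] 265.1 185.0
valve 116 [0.5581 0.1631 0.0922] [0.538 0.128 0.06 ] [0.571 0.19  0.106] 285.3 190.6
disp 211 [0.5852 0.3563 0.1245] [0.568 0.338 0.1  ] [0.605 0.377 0.133] 209.2 178.8
edger 1702 [ 0.6826 -0.3566  0.2582] [ 0.612 -0.45   0.24 ] [ 0.751 -0.256  0.271] 505.2 121.7
manif 575 [0.5519 0.0843 0.057 ] [0.522 0.007 0.05 ] [0.575 0.174 0.065] 315.1 194.9
[ 0.5465 -0.0063  0.205 ] [0.5721 0.2156 0.101 ]
```

View pics/c1.png

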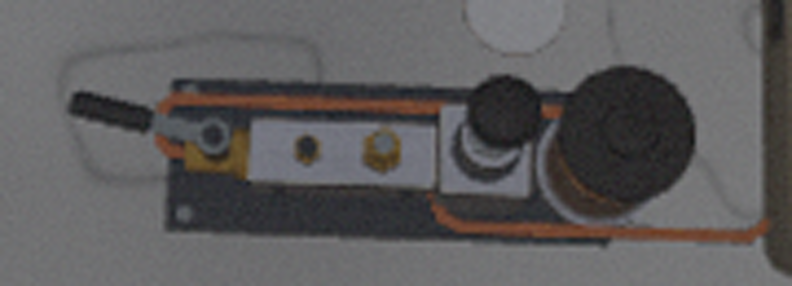

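View pics/c2.png

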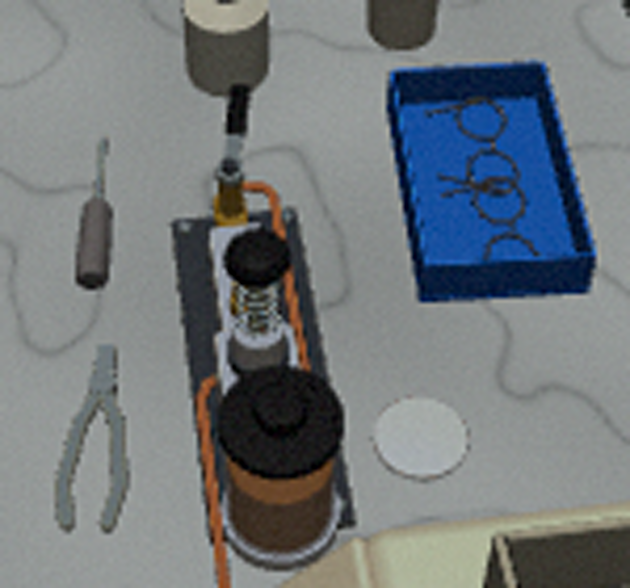

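Crop c1 shows the valve hub at about full-frame (288.2,190.7), the indicator at (327,193) and the relief cap at (310,194). Crop c2 shows the hub at side-view (324.8,189.3) and the knob at (331,211). Next I triangulate.

```bash
python3 - <<'E'
from h import *
S={n:snap(n) for n in('top','side')}
def tri(a,b):
    A=[]
    for n,p in(('top',a),('side',b)):
        s=S[n];P=np.array(s['intrinsics'])@np.c_[s['R'],s['t']];A+=[p[0]*P[2]-P[0],p[1]*P[2]-P[1]]
    X=np.linalg.svd(np.array(A))[2][-1];return X[:3]/X[3]
print('stem',tri((288.2,190.7),(324.8,189.3)).round(4))
kn=tri((354,185.3),(331.3,211)).round(4)
print('knob',kn)
for n,p in(('top',(288.2,190.7)),('side',(324.8,189.3)),('top',(327.5,193)),('top',(354,185.3)),('side',(331.3,211))):
    s=S[n];R=np.array(s['R']);c=-R.T@s['t'];d=R.T@np.linalg.inv(s['intrinsics'])@[*p,1]
    for z in(.095,.105,.205):print(n,p,(c+d*(z-c[2])/d[2]).round(4))
E
```

```text
stem [0.5574 0.1551 0.101 ]
knob [ 0.5501 -0.0075  0.1937]
top (288.2, 190.7) [0.5573 0.1552 0.095 ]
top (288.2, 190.7) [0.5553 0.1548 0.105 ]
top (288.2, 190.7) [0.536 0.15  0.205]
side (324.8, 189.3) [0.5599 0.1609 0.095 ]
side (324.8, 189.3) [0.5586 0.1519 0.105 ]
side (324.8, 189.3) [0.5457 0.0617 0.205 ]
top (327.5, 193) [0.5497 0.0521 0.095 ]
top (327.5, 193) [0.5479 0.0526 0.105 ]
top (327.5, 193) [0.5292 0.057  0.205 ]
top (354, 185.3) [ 0.5695 -0.0182  0.095 ]
top (354, 185.3) [ 0.5674 -0.0171  0.105 ]
top (354, 185.3) [ 0.547  -0.0063  0.205 ]
side (331.3, 211) [0.5646 0.0717 0.095 ]
side (331.3, 211) [0.5632 0.0637 0.105 ]
side (331.3, 211) [ 0.5497 -0.0162  0.205 ]
```

Emit:
apply_moves --claw '[-1,-1,-1,-1,-1]' --travel '[[0,0,0],[0,0,0],[0,0,0],[0,0,0],[0,0,0]]' --turn '[[0,0,-0.102],[0,0,-0.102],[0,0,-0.102],[0,0,-0.102],[0,0,-0.102]]'

```text
t: 0.72
tcp_pos: [0.1964, 0.5933, 0.1917]
tool_rot: [0.001, 1.0, -0.0, -0.0]
force: [1.0, -0.8, 0.4]
finger_gap: 0.298
gripper_force: 0.0
```

Emit:
apply_moves --claw '[-1,-1,-1,-1,-1]' --travel '[[-0.03,-0.03,0],[-0.06,-0.065,0],[-0.09,-0.1,0],[-0.12,-0.13,0],[-0.142,-0.154,0]]' --turn '[[0,0,0],[0,0,0],[0,0,0],[0,0,0],[0,0,0]]'

```text
t: 1.13
tcp_pos: [0.3117, 0.4684, 0.1919]
tool_rot: [0.001, 1.0, -0.0, 0.0]
force: [0.6, 1.0, 0.4]
finger_gap: 0.004
gripper_force: 0.0
```

Emit:
apply_moves --claw '[-1,-1,-1,-1,-1]' --travel '[[-0.03,-0.03,0],[-0.06,-0.065,0],[-0.09,-0.1,0],[-0.12,-0.13,0],[-0.142,-0.154,0]]' --turn '[[0,0,0],[0,0,0],[0,0,0],[0,0,0],[0,0,0]]'

```text
t: 1.55
tcp_pos: [0.4258, 0.3451, 0.192]
tool_rot: [0.001, 1.0, -0.0, 0.001]
force: [0.0, 0.8, -0.1]
finger_gap: 0.001
gripper_force: 0.0
```

Emit:
apply_moves --claw '[-1,-1,-1,-1,-1]' --travel '[[-0.03,-0.03,0],[-0.06,-0.065,0],[-0.09,-0.1,0],[-0.12,-0.13,0],[-0.142,-0.154,0]]' --turn '[[0,0,0],[0,0,0],[0,0,0],[0,0,0],[0,0,0]]'

```text
t: 1.97
tcp_pos: [0.5397, 0.2217, 0.192]
tool_rot: [0.001, 1.0, -0.0, 0.001]
force: [-0.1, 0.0, 0.1]
finger_gap: -0.002
gripper_force: 0.0
```

Emit:
apply_moves --claw '[-1,-1,-1,-1,-1]' --travel '[[0.01,0,0.03],[0.01,0,0.07],[0.01,0,0.105],[0.01,0,0.142],[0.01,0,0.142]]' --turn '[[0,0,0],[0,0,0],[0,0,0],[0,0,0],[0,0,0]]'

```text
t: 2.38
tcp_pos: [0.5251, 0.2227, 0.0731]
tool_rot: [0.001, 1.0, -0.001, -0.006]
force: [-1.1, 0.1, 0.1]
finger_gap: -0.004
gripper_force: 0.0
```

```bash
python3 - <<'E'
from h import *
print(manip.sense()['tcp_pos'],manip.sense()['force'])
a=snap('top')['pixels'][150:240,220:360];b=snap('side')['pixels'][130:230,260:400]
f=lambda i:cv2.resize(i,(400*i.shape[1]//i.shape[0]*7//10,280),interpolation=cv2.INTER_CUBIC)
a,b=f(a),f(b);cv2.imwrite('pics/d1.png',np.hstack([a,b])[...,::-1])
E
```

```text
[0.52512435 0.22265546 0.07309004] [-1.14129892  0.07989425  0.12315152]
```

View pics/d1.png

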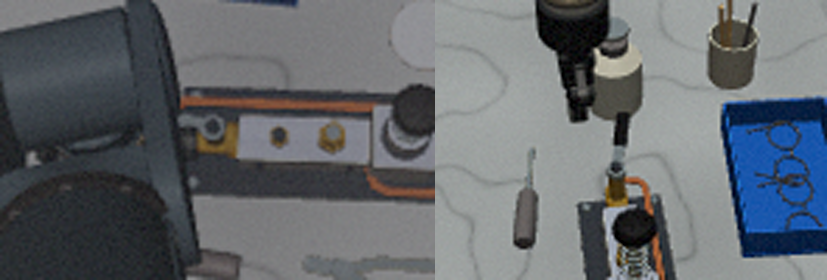

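The top view is mostly hidden by the arm. The side view shows the shut fingers at (578,110), left of the grip at (622,130) and clear of it. I can start the push.

Emit:
apply_moves --claw '[-1,-1,-1,-1,-1]' --travel '[[-0.016,-0.001,0],[-0.025,-0.004,0],[-0.036,-0.004,0],[-0.047,-0.005,0],[-0.06,-0.009,0]]' --turn '[[0,0,0],[0,0,0],[0,0,0],[0,0,0],[0,0,0]]'

```text
t: 2.9
tcp_pos: [0.5787, 0.2171, 0.0795]
tool_rot: [-0.0, 1.0, 0.0, 0.001]
force: [0.1, 0.3, -0.7]
finger_gap: 0.001
gripper_force: 0.0
```

Emit:
apply_moves --claw '[-1,-1,-1,-1,-1]' --travel '[[-0.0125,-0.006,0],[-0.024,-0.015,0],[-0.033,-0.025,0],[-0.041,-0.036,0],[-0.046,-0.049,0]]' --turn '[[0,0,0],[0,0,0],[0,0,0],[0,0,0],[0,0,0]]'

```text
t: 3.32
tcp_pos: [0.6152, 0.1765, 0.0781]
tool_rot: [-0.0, 1.0, -0.0, 0.0]
force: [1.3, 0.0, 0.5]
finger_gap: -0.001
gripper_force: 0.0
```

```bash
python3 - <<'E'
from h import *
a=snap('top')['pixels'][150:240,220:360];b=snap('side')['pixels'][130:230,260:400]
print(manip.sense()['tcp_pos'],manip.sense()['force'])
f=lambda i:cv2.resize(i,(400*i.shape[1]//i.shape[0]*7//10,280),interpolation=cv2.INTER_CUBIC)
a,b=f(a),f(b);cv2.imwrite('pics/d2.png',np.hstack([a,b])[...,::-1])
E
```

```text
[0.61509786 0.17528601 0.07802779] [0.52522734 0.35078748 0.50569433]
```

View pics/d2.png

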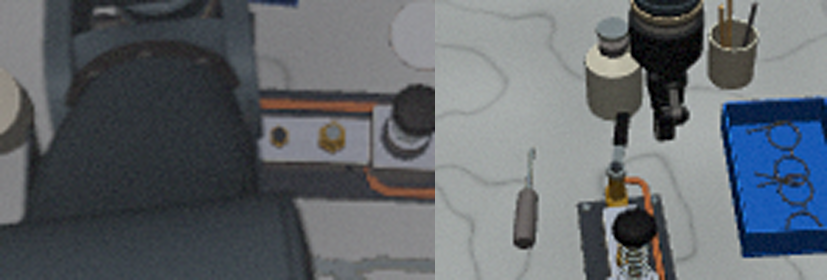

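The lever has not moved: the grip is still at crop (622,130), and the finger is now past it at (662,130). I'll check the geometry.

```bash
python3 - <<'E'
from h import *
s=snap('side');R=np.array(s['R']);c=-R.T@s['t'];K=s['intrinsics']
def proj(X):
    p=K@(R@np.array(X)+s['t']);return (p[:2]/p[2]).round(1)
def ray(p,z):
    d=R.T@np.linalg.inv(K)@[*p,1];return (c+d*(z-c[2])/d[2]).round(4)
print('tcp now proj',proj(manip.sense()['tcp_pos']),'start',proj([.5251,.2227,.0731]))
for p in((326.7,171),(326.7,176.2),(325.5,182),(324.8,189.3)):print(p,ray(p,.094),ray(p,.101))
print('grip est',proj([.572,.2156,.1]),'stem',proj([.557,.156,.1]))
W=cloud(s);g=s['pixels'].max(2)
w=W[160:188,315:335];m=(g[160:188,315:335]<60)
v,u=np.nonzero(m)
for a,b in list(zip(u,v))[::6]:print(a+315,b+160,w[b,a].round(3))
b=s['pixels'][150:200,295:365];cv2.imwrite('pics/d3.png',cv2.resize(b,None,fx=10,fy=10,interpolation=cv2.INTER_CUBIC)[...,::-1])
E
```

```text
tcp now proj [340.9 187.1] start [311.3 181.5]
(326.7, 171) [0.5794 0.2403 0.094 ] [0.5783 0.2334 0.101 ]
(326.7, 176.2) [0.5754 0.217  0.094 ] [0.5744 0.2102 0.101 ]
(325.5, 182) [0.5674 0.1923 0.094 ] [0.5664 0.1858 0.101 ]
(324.8, 189.3) [0.56   0.1618 0.094 ] [0.5591 0.1555 0.101 ]
grip est [325.7 175.3] stem [324.1 189.5]
325 170 [0.574 0.239 0.1  ]
326 171 [0.576 0.231 0.104]
326 172 [0.575 0.227 0.104]
328 173 [0.581 0.222 0.102]
325 175 [0.57  0.214 0.103]
326 176 [0.572 0.209 0.103]
327 177 [0.574 0.203 0.104]
324 179 [0.564 0.197 0.103]
326 180 [0.569 0.192 0.103]
327 181 [0.572 0.189 0.102]
```

View pics/d3.png

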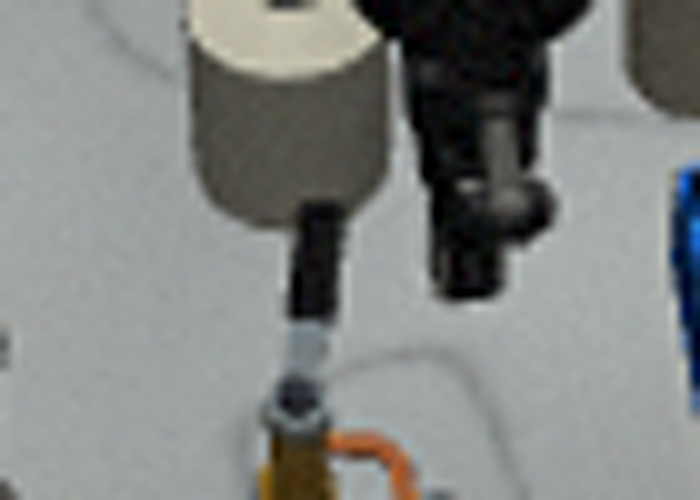

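The finger tip shows at about (341.5,179.5), but the reported TCP projects to (340.9,187.1). The real tip therefore seems higher than reported, and I'll measure it by depth.

```bash
python3 - <<'E'
from h import *
s=snap('side');W=cloud(s);g=s['pixels'].max(2)
for v in range(166,184):print(v,[(u,*W[v,u].round(3)) for u in (339,342,345)],g[v,339:346:3])
print(manip.sense()['tcp_pos'],manip.sense()['finger_gap'],manip.sense()['q'].round(3))
E
```

```text
166 [(339, np.float64(0.604), np.float64(0.16), np.float64(0.189)), (342, np.float64(0.613), np.float64(0.16), np.float64(0.187)), (345, np.float64(0.615), np.float64(0.129), np.float64(0.216))] [21 23 83]
167 [(339, np.float64(0.604), np.float64(0.161), np.float64(0.184)), (342, np.float64(0.614), np.float64(0.163), np.float64(0.181)), (345, np.float64(0.615), np.float64(0.127), np.float64(0.215))] [17 19 78]
168 [(339, np.float64(0.604), np.float64(0.161), np.float64(0.179)), (342, np.float64(0.607), np.float64(0.131), np.float64(0.208)), (345, np.float64(0.614), np.float64(0.123), np.float64(0.215))] [19 88 76]
169 [(339, np.float64(0.605), np.float64(0.164), np.float64(0.173)), (342, np.float64(0.605), np.float64(0.123), np.float64(0.212)), (345, np.float64(0.613), np.float64(0.118), np.float64(0.216))] [ 17  44 107]
170 [(339, np.float64(0.605), np.float64(0.162), np.float64(0.17)), (342, np.float64(0.605), np.float64(0.121), np.float64(0.211)), (345, np.float64(0.613), np.float64(0.116), np.float64(0.214))] [ 2 42 88]
171 [(339, np.float64(0.602), np.float64(0.148), np.float64(
[... 2058 characters left out ...]
np.float64(0.276), np.float64(0.001)), (342, np.float64(0.638), np.float64(0.275), np.float64(-0.0)), (345, np.float64(0.649), np.float64(0.272), np.float64(0.0))] [169 173 171]
182 [(339, np.float64(0.627), np.float64(0.271), np.float64(0.001)), (342, np.float64(0.637), np.float64(0.266), np.float64(0.004)), (345, np.float64(0.647), np.float64(0.266), np.float64(0.002))] [172 169 172]
183 [(339, np.float64(0.626), np.float64(0.266), np.float64(0.001)), (342, np.float64(0.636), np.float64(0.263), np.float64(0.003)), (345, np.float64(0.646), np.float64(0.26), np.float64(0.004))] [161 165 168]
[0.61388692 0.17693501 0.078004  ] -0.0004365725350160769 [ 0.106  0.684  1.489  0.     0.97  -1.464]
```

The real finger tips are about 40 mm higher than reported (0.119 against 0.078), so they passed over the lever. I'll go back and descend by the measured offset.

Emit:
apply_moves --claw '[-1,-1,-1,-1,-1]' --travel '[[0.04,0.02,0],[0.08,0.045,0],[0.106,0.0575,0],[0.106,0.0575,0],[0.106,0.0575,0.022]]' --turn '[[0,0,0],[0,0,0],[0,0,0],[0,0,0],[0,0,0]]'

```text
t: 3.93
tcp_pos: [0.5299, 0.2254, 0.0634]
tool_rot: [-0.002, 1.0, 0.001, 0.003]
force: [1.2, -0.7, 0.4]
finger_gap: 0.0
gripper_force: 0.0
```

Emit:
apply_moves --claw '[-1,-1,-1]' --travel '[[0,0,0.015],[0,0,0.028],[0,0,0.028]]' --turn '[[0,0,0],[0,0,0],[0,0,0]]'

```text
t: 4.18
tcp_pos: [0.528, 0.2234, 0.0364]
tool_rot: [-0.0, 1.0, -0.0, -0.002]
force: [0.4, -0.7, -0.8]
finger_gap: 0.001
gripper_force: 0.0
```

```bash
cat >> h.py <<'E'
def tip(s,u0,u1,v0,v1,z0=.03,zt=.3,x=None):
    """dark arm points in a window of the side view: lowest ones"""
    W=cloud(s)[v0:v1,u0:u1];g=s['pixels'].max(2)[v0:v1,u0:u1]
    m=(W[...,2]>z0)&(W[...,2]<zt)&(g<110);p=W[m]
    p=p[np.argsort(p[:,2])];return p[:12].round(3)
E
python3 - <<'E'
from h import *
s=snap('side');st=manip.sense();print(st['tcp_pos'],st['force'])
print(tip(s,296,320,140,200))
W=cloud(s);g=s['pixels'].max(2)
for v in range(164,192,2):print(v,[(u,*W[v,u].round(3).tolist(),int(g[v,u])) for u in (308,311,314,326)])
E
```

```text
[0.52866759 0.22340027 0.03720136] [-0.24405769  0.32826223  0.02031559]
[[0.566 0.331 0.032]
 [0.563 0.333 0.036]
 [0.566 0.332 0.036]
 [0.56  0.337 0.038]
 [0.563 0.336 0.038]
 [0.567 0.333 0.04 ]
 [0.563 0.333 0.046]
 [0.564 0.334 0.049]
 [0.566 0.328 0.05 ]
 [0.567 0.332 0.051]
 [0.564 0.334 0.054]
 [0.567 0.329 0.059]]
164 [(308, nan, nan, nan, 14), (311, 0.525, 0.189, 0.184, 35), (314, 0.533, 0.183, 0.188, 23), (326, 0.59, 0.321, 0.048, 83)]
166 [(308, 0.516, 0.202, 0.164, 19), (311, 0.524, 0.181, 0.184, 56), (314, 0.533, 0.183, 0.18, 40), (326, 0.589, 0.319, 0.04, 81)]
168 [(308, 0.517, 0.209, 0.149, 24), (311, 0.523, 0.183, 0.173, 59), (314, 0.532, 0.175, 0.179, 59), (326, 0.59, 0.323, 0.026, 84)]
170 [(308, 0.516, 0.209, 0.141, 0), (311, 0.523, 0.182, 0.165, 41), (314, 0.531, 0.171, 0.175, 86), (326, 0.577, 0.238, 0.101, 27)]
172 [(308, 0.516, 0.212, 0.129, 7), (311, 0.521, 0.167, 0.172, 48), (314, 0.53, 0.167, 0.17, 116), (326, 0.575, 0.227, 0.103, 28)]
174 [(308, 0.515, 0.212, 0.12, 58), (311, 0.52, 0.162, 0.169, 18), (314, 0.529, 0.165, 0.164, 34), (326, 0.573, 0.218, 0.1
[... 380 characters left out ...]
69, 0.194, 0.101, 24)]
182 [(308, 0.52, 0.292, -0.001, 160), (311, 0.53, 0.288, 0.002, 145), (314, 0.54, 0.282, 0.007, 157), (326, 0.569, 0.191, 0.095, 126)]
184 [(308, 0.518, 0.282, 0.0, 156), (311, 0.528, 0.275, 0.005, 158), (314, 0.539, 0.274, 0.004, 161), (326, 0.567, 0.181, 0.097, 125)]
186 [(308, 0.517, 0.268, 0.005, 160), (311, 0.527, 0.268, 0.003, 158), (314, 0.538, 0.268, 0.001, 157), (326, 0.566, 0.172, 0.097, 130)]
188 [(308, 0.516, 0.263, 0.001, 159), (311, 0.526, 0.259, 0.003, 160), (314, 0.536, 0.259, 0.001, 158), (326, 0.564, 0.159, 0.102, 100)]
190 [(308, 0.515, 0.254, 0.0, 158), (311, 0.525, 0.251, 0.001, 156), (314, 0.535, 0.246, 0.004, 158), (326, 0.562, 0.152, 0.101, 54)]
```

The tip is now at about 0.086, near (0.525,0.215). I'll go 14 mm lower and push.

Emit:
apply_moves --claw '[-1,-1,-1,-1,-1]' --travel '[[0,0,0.0175],[0,0,0.0175],[-0.016,-0.001,0.0175],[-0.025,-0.004,0.0175],[-0.036,-0.004,0.0175]]' --turn '[[0,0,0],[0,0,0],[0,0,0],[0,0,0],[0,0,0]]'

```text
t: 4.65
tcp_pos: [0.5586, 0.2198, 0.0249]
tool_rot: [-0.0, 1.0, -0.0, -0.0]
force: [-2.8, -1.4, 0.6]
finger_gap: -0.001
gripper_force: 1.4
```

Emit:
apply_moves --claw '[-1,-1,-1,-1]' --travel '[[-0.006,-0.001,0],[-0.011,-0.001,0],[-0.018,-0.003,0],[-0.024,-0.005,0]]' --turn '[[0,0,0],[0,0,0],[0,0,0],[0,0,0]]'

```text
t: 4.98
tcp_pos: [0.5767, 0.2163, 0.0241]
tool_rot: [-0.0, 1.0, -0.0, -0.001]
force: [-3.4, 0.0, 0.3]
finger_gap: 0.001
gripper_force: 1.4
```

```bash
python3 - <<'E'
from h import *
s=snap('side');st=manip.sense();print(st['tcp_pos'],st['force'])
b=s['pixels'][150:200,295:365];cv2.imwrite('pics/d4.png',cv2.resize(b,None,fx=10,fy=10,interpolation=cv2.INTER_CUBIC)[...,::-1])
E
```

```text
[0.57843554 0.21599794 0.02415012] [-1.66215411 -0.2863344  -0.31316548]
```

View pics/d4.png

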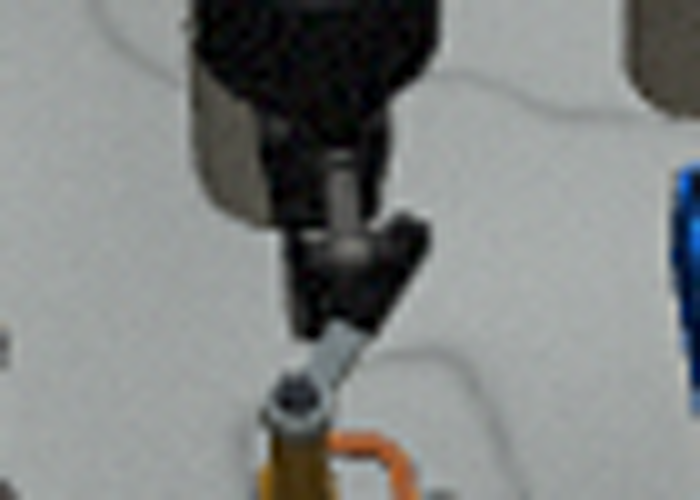

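The lever now turns with the finger, its grip swung to (390,260) in the crop. I'll continue the arc.

Emit:
apply_moves --claw '[-1,-1,-1,-1,-1]' --travel '[[-0.0125,-0.006,0],[-0.024,-0.015,0],[-0.033,-0.025,0],[-0.041,-0.036,0],[-0.046,-0.047,0]]' --turn '[[0,0,0],[0,0,0],[0,0,0],[0,0,0],[0,0,0]]'

```text
t: 5.45
tcp_pos: [0.6162, 0.1782, 0.0243]
tool_rot: [-0.0, 1.0, 0.0, 0.001]
force: [-1.8, 2.9, 0.1]
finger_gap: -0.002
gripper_force: 1.4
```

Emit:
apply_moves --claw '[-1,-1,-1]' --travel '[[0,-0.004,0],[0,-0.006,0],[0,-0.007,0]]' --turn '[[0,0,0],[0,0,0],[0,0,0]]'

```text
t: 5.7
tcp_pos: [0.6174, 0.1736, 0.0247]
tool_rot: [0.0, 1.0, 0.001, 0.003]
force: [3.4, 5.6, -2.3]
finger_gap: -0.003
gripper_force: 3.0
```

```bash
python3 - <<'E'
from h import *
s=snap('side');st=manip.sense();print(st['tcp_pos'],st['force'])
W=cloud(s);g=s['pixels'].max(2)
for v in range(174,194):print(v,[(u,*W[v,u].round(3).tolist(),int(g[v,u])) for u in range(328,350,4)])
E
```

```text
[0.61722185 0.17364434 0.02473113] [ 2.17692783  3.26200892 -0.69820428]
174 [(328, 0.595, 0.314, 0.004, 166), (332, 0.61, 0.314, 0.002, 168), (336, 0.599, 0.181, 0.135, 89), (340, 0.605, 0.146, 0.169, 17), (344, 0.615, 0.137, 0.176, 50), (348, 0.631, 0.157, 0.154, 43)]
175 [(328, 0.595, 0.311, 0.002, 172), (332, 0.609, 0.308, 0.002, 173), (336, 0.623, 0.308, -0.0, 89), (340, 0.605, 0.149, 0.162, 18), (344, 0.614, 0.135, 0.174, 63), (348, 0.632, 0.159, 0.147, 48)]
176 [(328, 0.593, 0.304, 0.004, 169), (332, 0.608, 0.303, 0.002, 169), (336, 0.622, 0.302, 0.0, 174), (340, 0.605, 0.147, 0.16, 11), (344, 0.614, 0.135, 0.171, 84), (348, 0.632, 0.159, 0.143, 45)]
177 [(328, 0.593, 0.302, 0.001, 168), (332, 0.606, 0.295, 0.005, 171), (336, 0.62, 0.293, 0.005, 180), (340, 0.606, 0.152, 0.151, 12), (344, 0.614, 0.133, 0.168, 89), (348, 0.632, 0.158, 0.139, 68)]
178 [(328, 0.592, 0.296, 0.002, 170), (332, 0.606, 0.296, -0.001, 171), (336, 0.62, 0.291, 0.002, 180), (340, 0.606, 0.153, 0.145, 20), (344, 0.613, 0.131, 0.166, 83), (348, 0.632, 0.157, 0.136, 65)]
179 [(328, 0.591, 0.291, 0.002, 166
[... 2241 characters left out ...]
 137), (340, 0.605, 0.146, 0.099, 0), (344, 0.618, 0.146, 0.096, 0), (348, 0.631, 0.147, 0.092, 0)]
191 [(328, 0.568, 0.15, 0.097, 88), (332, 0.581, 0.15, 0.095, 97), (336, 0.593, 0.149, 0.094, 83), (340, 0.606, 0.149, 0.091, 0), (344, 0.618, 0.144, 0.094, 37), (348, 0.649, 0.223, 0.001, 130)]
192 [(328, 0.568, 0.147, 0.096, 117), (332, 0.594, 0.226, 0.004, 143), (336, 0.608, 0.229, -0.002, 169), (340, 0.621, 0.223, 0.002, 144), (344, 0.635, 0.224, -0.002, 141), (348, 0.649, 0.222, -0.002, 167)]
193 [(328, 0.574, 0.19, 0.042, 179), (332, 0.588, 0.192, 0.037, 160), (336, 0.607, 0.22, 0.003, 168), (340, 0.62, 0.218, 0.002, 170), (344, 0.633, 0.212, 0.007, 138), (348, 0.647, 0.214, 0.002, 168)]
```

Emit:
apply_moves --claw '[-1,-1,-1,-1]' --travel '[[0,-0.003,0],[0,-0.006,0],[0,-0.008,0],[0,-0.008,0]]' --turn '[[0,0,0],[0,0,0],[0,0,0],[0,0,0]]'

```text
t: 6.08
tcp_pos: [0.6174, 0.1733, 0.025]
tool_rot: [0.001, 1.0, 0.005, 0.004]
force: [2.5, 19.3, -3.5]
finger_gap: -0.002
gripper_force: 10.1
```

19 N with no motion means the lever is on its stop. I'll back off, rise and go over the knob.

Emit:
apply_moves --claw '[-1,-1,-1,-1,-1]' --travel '[[0,0.025,0],[0,0.035,-0.02],[0,0.035,-0.07],[0,0.035,-0.12],[0,0.035,-0.17]]' --turn '[[0,0,0],[0,0,0],[0,0,0],[0,0,0],[0,0,0]]'

```text
t: 6.5
tcp_pos: [0.6143, 0.1943, 0.1615]
tool_rot: [-0.001, 1.0, -0.001, 0.0]
force: [0.5, 0.6, 1.0]
finger_gap: 0.001
gripper_force: 0.0
```

Emit:
apply_moves --claw '[-1,-1,-1,-1,-1]' --travel '[[0,0,-0.04],[0.01,-0.03,-0.065],[0.03,-0.07,-0.065],[0.045,-0.12,-0.065],[0.06,-0.16,-0.065]]' --turn '[[0,0,0],[0,0,0],[0,0,0],[0,0,0],[0,0,0]]'

```text
t: 6.92
tcp_pos: [0.5663, 0.0643, 0.2135]
tool_rot: [-0.001, 1.0, -0.001, 0.002]
force: [-0.3, -1.0, -0.9]
finger_gap: 0.002
gripper_force: 0.0
```

Emit:
apply_moves --claw '[-1,-1,-1,-1]' --travel '[[0.01,-0.03,0],[0.02,-0.07,0],[0.026,-0.1,0],[0.026,-0.1,0]]' --turn '[[0,0,0],[0,0,0],[0,0,0],[0,0,0]]'

```text
t: 7.25
tcp_pos: [0.5452, -0.0183, 0.2128]
tool_rot: [0.002, 1.0, -0.002, 0.001]
force: [-1.1, 1.2, -0.0]
finger_gap: -0.001
gripper_force: 0.0
```

```bash
python3 - <<'E'
from h import *
s=snap('side');st=manip.sense();print(st['tcp_pos'],st['force'])
t=snap('top')
a=cv2.resize(t['pixels'][150:230,250:390],(420,240),interpolation=cv2.INTER_CUBIC)
b=cv2.resize(s['pixels'][150:250,270:390],(360,300),interpolation=cv2.INTER_CUBIC)
c=np.zeros((300,780,3),np.uint8);c[:240,:420]=a;c[:,420:]=b
cv2.imwrite('pics/e1.png',c[...,::-1])
E
```

```text
[ 0.54565004 -0.01612877  0.21275119] [-0.02591168 -0.08978948 -0.84565933]
```

View pics/e1.png

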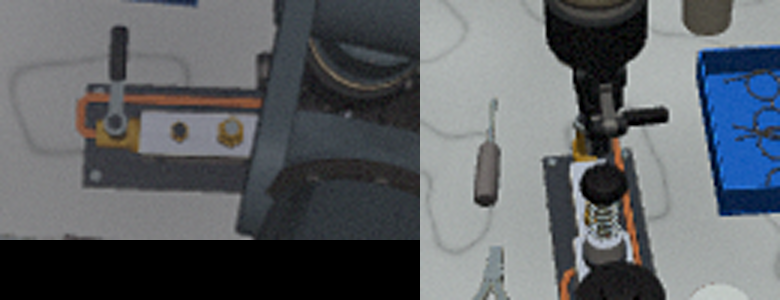

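The vent lever is closed: its grip points along +x at (119,55) in the top crop. The finger tip is at side pixel about (330,195), above the knob. I'll check the tip by depth and get a baseline for the pin.

```bash
python3 - <<'E'
from h import *
s=snap('side');W=cloud(s);g=s['pixels'].max(2);st=manip.sense();print(st['tcp_pos'])
for v in range(184,206,1):print(v,[(u,*W[v,u].round(3).tolist(),int(g[v,u])) for u in range(324,338,4)])
t=snap('top');W=cloud(t);print(W[188:198,322:333,2].round(3))
E
```

```text
[ 0.54588365 -0.01368917  0.21254053]
184 [(324, 0.531, -0.031, 0.326, 13), (328, 0.54, -0.029, 0.323, 14), (332, 0.544, -0.062, 0.356, 87), (336, 0.559, -0.031, 0.321, 16)]
185 [(324, 0.531, -0.03, 0.322, 4), (328, 0.541, -0.028, 0.318, 15), (332, 0.544, -0.062, 0.353, 85), (336, 0.614, 0.257, 0.003, 88)]
186 [(324, 0.531, -0.03, 0.318, 7), (328, 0.542, -0.017, 0.302, 15), (332, 0.544, -0.065, 0.353, 89), (336, 0.554, -0.056, 0.341, 130)]
187 [(324, 0.571, 0.259, -0.001, 75), (328, 0.536, -0.054, 0.34, 59), (332, 0.544, -0.065, 0.35, 86), (336, 0.554, -0.057, 0.34, 92)]
188 [(324, 0.557, 0.156, 0.107, 39), (328, 0.536, -0.059, 0.342, 105), (332, 0.543, -0.067, 0.349, 85), (336, 0.552, -0.067, 0.347, 40)]
189 [(324, 0.532, -0.023, 0.3, 51), (328, 0.534, -0.067, 0.347, 43), (332, 0.543, -0.071, 0.349, 117), (336, 0.552, -0.071, 0.348, 51)]
190 [(324, 0.556, 0.149, 0.105, 31), (328, 0.534, -0.069, 0.346, 49), (332, 0.543, -0.071, 0.346, 126), (336, 0.551, -0.074, 0.348, 37)]
191 [(324, 0.556, 0.151, 0.098, 61), (328, 0.533, -0.072, 0.347, 38), (332, 0.542, -0.074, 0.346, 84), (336, 0.5
[... 1896 characters left out ...]
35, 176)]
[[0.055 0.058 0.057 0.056 0.055 0.055 0.06  0.057 0.056 0.057 0.057]
 [0.059 0.057 0.057 0.057 0.089 0.089 0.057 0.055 0.056 0.055 0.06 ]
 [0.054 0.061 0.088 0.085 0.093 0.095 0.092 0.06  0.056 0.06  0.057]
 [0.056 0.073 0.093 0.094 0.095 0.093 0.096 0.092 0.075 0.056 0.059]
 [0.064 0.077 0.091 0.092 0.095 0.094 0.092 0.096 0.078 0.058 0.059]
 [0.068 0.074 0.096 0.091 0.096 0.092 0.1   0.09  0.073 0.057 0.057]
 [0.069 0.074 0.091 0.094 0.097 0.094 0.095 0.095 0.077 0.058 0.055]
 [0.071 0.077 0.085 0.094 0.091 0.092 0.09  0.086 0.074 0.053 0.061]
 [0.072 0.075 0.074 0.08  0.089 0.086 0.078 0.073 0.074 0.059 0.055]
 [0.062 0.064 0.071 0.072 0.077 0.073 0.074 0.07  0.059 0.06  0.058]]
```

The tip is about 50 mm above the reported TCP, and its xy agrees. The pin top reads 0.095, which is in. I'll correct y and go down close to the knob.

Emit:
apply_moves --claw '[-1,-1,-1,-1,-1]' --travel '[[0,0.012,0],[0,0.012,0.02],[0,0.012,0.04],[0,0.012,0.055],[0,0.012,0.055]]' --turn '[[0,0,0],[0,0,0],[0,0,0],[0,0,0],[0,0,0]]'

```text
t: 7.87
tcp_pos: [0.5442, -0.0015, 0.166]
tool_rot: [-0.001, 1.0, 0.001, -0.002]
force: [-0.9, -0.0, -0.8]
finger_gap: -0.001
gripper_force: 0.0
```

Emit:
apply_moves --claw '[-1,-1,-1]' --travel '[[0,0,0.006],[0,0,0.012],[0,0,0.012]]' --turn '[[0,0,0],[0,0,0],[0,0,0]]'

```text
t: 8.12
tcp_pos: [0.5457, -0.0021, 0.1598]
tool_rot: [-0.001, 1.0, 0.001, 0.0]
force: [-4.2, 2.5, 8.6]
finger_gap: 0.003
gripper_force: 4.7
```

Emit:
apply_moves --claw '[-1,-1,-1]' --travel '[[0,0,0.005],[0,0,0.009],[0,0,0.009]]' --turn '[[0,0,0],[0,0,0],[0,0,0]]'

```text
t: 8.37
tcp_pos: [0.5458, -0.0021, 0.1533]
tool_rot: [-0.001, 1.0, 0.001, 0.0]
force: [-3.7, 2.5, 10.4]
finger_gap: 0.003
gripper_force: 5.4
```

Emit:
apply_moves --claw '[-1,-1,-1,-1]' --travel '[[0,0,0.01],[0,0,0.018],[0,0,0.025],[0,0,0.025]]' --turn '[[0,0,0],[0,0,0],[0,0,0],[0,0,0]]'

```text
t: 8.7
tcp_pos: [0.5463, -0.0023, 0.1366]
tool_rot: [-0.001, 1.0, 0.0, 0.001]
force: [-8.7, 2.9, 27.4]
finger_gap: 0.003
gripper_force: 13.5
```

Emit:
apply_moves --claw '[-1,-1,-1]' --travel '[[0,0,0.002],[0,0,0.004],[0,0,0.004]]' --turn '[[0,0,0],[0,0,0],[0,0,0]]'

```text
t: 8.95
tcp_pos: [0.5466, -0.0024, 0.1363]
tool_rot: [-0.001, 1.0, -0.0, 0.002]
force: [-13.7, 3.3, 44.2]
finger_gap: -0.001
gripper_force: 22.3
```

The bottom stop is at TCP z 0.1365, so the top is about 0.1645. Now I release the plunger and look at the pin.

Emit:
apply_moves --claw '[-1,-1,-1,-1]' --travel '[[0,0,-0.025],[0,0,-0.05],[0,-0.005,-0.055],[0,-0.005,-0.055]]' --turn '[[0,0,0],[0,0,0],[0,0,0],[0,0,0]]'

```text
t: 9.28
tcp_pos: [0.5477, -0.0079, 0.1748]
tool_rot: [-0.001, 1.0, -0.001, 0.003]
force: [-0.2, -0.4, -0.2]
finger_gap: 0.003
gripper_force: 0.0
```

```bash
cat >> h.py <<'E'
def pin():
    t=snap('top');W=cloud(t);w=W[183:200,320:334];z=w[...,2];st=manip.sense()
    s=np.sort(z[np.isfinite(z)])[::-1][:20];print(s.round(3));print((z>.1).sum(),'px >100mm',st['tcp_pos'].round(4),st['force'].round(1),st['t'])
E
python3 -c "
from h import *
pin()"
```

```text
[0.614 0.614 0.614 0.614 0.614 0.614 0.614 0.614 0.613 0.613 0.613 0.613
 0.613 0.613 0.613 0.612 0.612 0.612 0.612 0.612]
60 px >100mm [ 0.5465 -0.0076  0.1731] [-0.5  0.4 -0. ] 9.3333
```

```bash
cat >> h.py <<'E'
def pin():
    t=snap('top');W=cloud(t);w=W[183:200,318:334];z=w[...,2];st=manip.sense()
    o=(z>.2)|np.isnan(z);s=np.sort(z[~o])[::-1][:16];print('occl cols',np.nonzero(o.any(0))[0]+318,s.round(3),st['tcp_pos'].round(4),st['force'].round(1),st['t'])
E
python3 -c "
from h import *
pin()"
```

```text
occl cols [329 330 331 332 333] [0.098 0.097 0.095 0.095 0.095 0.095 0.095 0.095 0.095 0.095 0.095 0.095
 0.094 0.094 0.094 0.094] [ 0.5455 -0.0074  0.172 ] [-0.7  0.6  0.7] 9.3833
```

Stroke 1 is done and the pin is still in. Next, stroke 2.

Emit:
apply_moves --claw '[-1,-1,-1,-1,-1]' --travel '[[0,0,0.015],[0,0,0.03],[0,0,0.045],[0,0,0.052],[0,0,0.052]]' --turn '[[0,0,0],[0,0,0],[0,0,0],[0,0,0],[0,0,0]]'

```text
t: 9.8
tcp_pos: [0.5474, -0.0078, 0.1366]
tool_rot: [-0.001, 1.0, -0.001, 0.002]
force: [-10.3, 2.0, 43.4]
finger_gap: -0.001
gripper_force: 22.0
```

Emit:
apply_moves --claw '[-1,-1,-1,-1]' --travel '[[0,0,-0.025],[0,0,-0.05],[0,0,-0.052],[0,0,-0.052]]' --turn '[[0,0,0],[0,0,0],[0,0,0],[0,0,0]]'

```text
t: 10.13
tcp_pos: [0.5458, -0.0076, 0.1722]
tool_rot: [-0.0, 1.0, -0.0, 0.0]
force: [0.7, -0.1, -0.6]
finger_gap: 0.003
gripper_force: 0.0
```

```bash
python3 -c "
from h import *
pin()"
```

```text
occl cols [320 329 330 331 332 333] [0.098 0.097 0.097 0.097 0.096 0.096 0.096 0.095 0.095 0.095 0.095 0.094
 0.094 0.094 0.094 0.094] [ 0.5448 -0.0074  0.171 ] [0.2 0.3 0.4] 10.1833
```

Stroke 2 was full and the pin is still in. Next, stroke 3.

Emit:
apply_moves --claw '[-1,-1,-1,-1,-1]' --travel '[[0,0,0.015],[0,0,0.03],[0,0,0.045],[0,0,0.052],[0,0,0.052]]' --turn '[[0,0,0],[0,0,0],[0,0,0],[0,0,0],[0,0,0]]'

```text
t: 10.6
tcp_pos: [0.5466, -0.0078, 0.1366]
tool_rot: [-0.001, 1.0, -0.001, 0.001]
force: [-12.0, 2.2, 48.6]
finger_gap: -0.002
gripper_force: 24.5
```

Emit:
apply_moves --claw '[-1,-1,-1,-1]' --travel '[[0,0,-0.025],[0,0,-0.05],[0,0,-0.052],[0,0,-0.052]]' --turn '[[0,0,0],[0,0,0],[0,0,0],[0,0,0]]'

```text
t: 10.93
tcp_pos: [0.5452, -0.0075, 0.1716]
tool_rot: [-0.0, 1.0, 0.0, -0.001]
force: [-0.1, 0.5, -0.3]
finger_gap: -0.003
gripper_force: 0.0
```

```bash
python3 -c "
from h import *
pin()"
```

```text
occl cols [322 329 330 331 332 333] [0.099 0.098 0.098 0.097 0.096 0.096 0.096 0.096 0.096 0.096 0.096 0.095
 0.094 0.094 0.093 0.093] [ 0.5443 -0.0074  0.1705] [-0.   0.  -0.9] 10.9833
```

Stroke 3 was full and the pin is still in. Next, stroke 4.

Emit:
apply_moves --claw '[-1,-1,-1,-1,-1]' --travel '[[0,0,0.015],[0,0,0.03],[0,0,0.042],[0,0,0.05],[0,0,0.05]]' --turn '[[0,0,0],[0,0,0],[0,0,0],[0,0,0],[0,0,0]]'

```text
t: 11.4
tcp_pos: [0.5461, -0.0077, 0.1367]
tool_rot: [-0.001, 1.0, -0.0, 0.001]
force: [-9.3, 1.3, 41.5]
finger_gap: -0.0
gripper_force: 20.9
```

Emit:
apply_moves --claw '[-1,-1,-1,-1]' --travel '[[0,0,-0.025],[0,0,-0.048],[0,0,-0.052],[0,0,-0.052]]' --turn '[[0,0,0],[0,0,0],[0,0,0],[0,0,0]]'

```text
t: 11.73
tcp_pos: [0.5451, -0.0076, 0.173]
tool_rot: [-0.0, 1.0, 0.0, -0.001]
force: [0.2, 1.0, 0.2]
finger_gap: -0.002
gripper_force: 0.0
```

```bash
python3 -c "
from h import *
pin()
t=snap('top')['pixels'][165:215,265:345];s=snap('side')['pixels'][170:230,300:370]
c=np.hstack([cv2.resize(t,(400,300),interpolation=2),cv2.resize(s,(350,300),interpolation=2)]);cv2.imwrite('pics/f1.png',c[...,::-1])"
```

```text
occl cols [323 329 330 331 332 333] [0.107 0.107 0.106 0.105 0.105 0.105 0.105 0.105 0.105 0.104 0.104 0.104
 0.104 0.104 0.103 0.103] [ 0.5442 -0.0074  0.1719] [ 0.8 -0.1  0.1] 11.7833
```

View pics/f1.png

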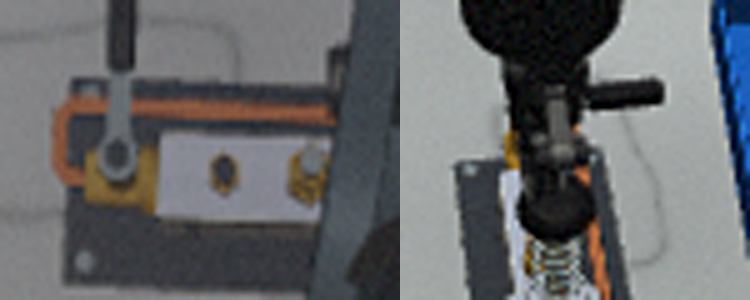

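The pin at (312,160) is about half-way out (top at 0.105), the vent is still closed and the plunger is up. One last stroke remains.

Emit:
apply_moves --claw '[-1,-1,-1,-1,-1]' --travel '[[0,0,0.015],[0,0,0.03],[0,0,0.043],[0,0,0.051],[0,0,0.051]]' --turn '[[0,0,0],[0,0,0],[0,0,0],[0,0,0],[0,0,0]]'

```text
t: 12.3
tcp_pos: [0.5463, -0.0078, 0.1368]
tool_rot: [-0.001, 1.0, -0.0, 0.001]
force: [-8.4, 1.8, 32.3]
finger_gap: 0.003
gripper_force: 16.5
```

Emit:
apply_moves --claw '[-1,-1,-1,-1,-1]' --travel '[[0,0,-0.025],[0,0,-0.05],[0,0,-0.08],[0,0,-0.11],[0,0,-0.13]]' --turn '[[0,0,0],[0,0,0],[0,0,0],[0,0,0],[0,0,0]]'

```text
t: 12.72
tcp_pos: [0.5454, -0.0077, 0.2372]
tool_rot: [-0.0, 1.0, 0.0, -0.001]
force: [-0.3, 0.2, -0.6]
finger_gap: -0.001
gripper_force: 0.0
```

Emit:
apply_moves --claw '[-1,-1,-1,-1]' --travel '[[0,0,0],[0,0,0],[0,0,0],[0,0,0]]' --turn '[[0,0,0],[0,0,0],[0,0,0],[0,0,0]]'

```text
t: 13.05
tcp_pos: [0.5442, -0.0074, 0.2347]
tool_rot: [-0.0, 1.0, 0.001, -0.002]
force: [-0.1, -1.0, 0.6]
finger_gap: -0.003
gripper_force: 0.0
```

```bash
python3 -c "
from h import *
pin()"
```

```text
occl cols [329 330 331 332 333] [0.116 0.115 0.113 0.113 0.113 0.112 0.112 0.112 0.111 0.111 0.111 0.111
 0.111 0.111 0.111 0.11 ] [ 0.5444 -0.0074  0.2349] [-0.1  0.   0.7] 13.1
```

The pin top is at about 0.112, which is fully out (expected 0.113). The plunger is released and the arm is clear, so I hand in.

```bash
python3 -c "
from station import manip
print(manip.sign_off())"
```

```text
the job is handed in; nothing more can be done
None
```

The job is handed in at about 13 s: vent pushed closed onto its stop, five full strokes made, pin measured fully out, and the plunger released with the arm clear; sign-off gave no verdict.

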